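# Load and pin shut the pump-sleeve wash cassette

### The arm

A 6-joint arm with a two-finger parallel gripper is mounted at the origin on the work surface. World frame = base frame: x ahead of the robot, y to its left, z up, the work surface at z = 0. Lengths are in m, angles in rad, forces in N, time in s.
With the tool pointing down it reaches from about 0.325 to 1 m from the base axis. Payload 5.1 kg.
Tool frame: the origin (TCP) lies midway between the tips of the shut fingers; the grasp point (between the pads) lies grip_point_offset behind it (grip_point_offset is the distance from the TCP to the grasp point, in m); z points along the fingers, y is the line along which they close (so a half turn about z gives the same grasp; the last joint's range is limited). The gripper opens to 85 mm and grips with 20 to 120 N. Pads are 22 mm wide; open, the fingers measure 114 mm over their backs; the gripper's body (76 mm by 85 mm) begins 54 mm behind the grasp point. The pads swing forward as they close: fully open they stand 13 mm farther back than shut.
Start: joints at [-1.336, 0.124, 1.65, -0, 1.367, -0.083], TCP at [0.203, -0.617, 0.231] pointing down, gripper open.
Joint ranges: [-2.61, 2.61], [-1.02, 2.33], [0.03, 2.71], [-1.35, 4.49], [0.32, 2.68], [-2.91, 2.91]. Speed limits (rad/s): [2.57, 2.57, 3.14, 3.14, 3.14, 3.14].

### API

Orientations are given as a rotation vector (axis times angle).
In Python, from station import goto, move_straight, goto_joints, grip, pause, inverse_kinematics, sense, get_image, IKError, hand_in, grip_point_offset gives the robot as it stands. Calls block until the motion is done:
- goto(position, orientation): joint-space move of the TCP to a pose.
- move_straight(position, frame=None, velocity=0.15): straight line of the TCP; frame=None keeps the orientation; velocity is the mean speed in m/s.
- goto_joints(angles): joint-space move.
- grip(opening, f_grip=None): finger opening in m; f_grip is the grip in N (None keeps the last); returns when the fingers have stopped.
- pause(seconds).
- inverse_kinematics(position, orientation): joint angles nearest the present ones, or None.
- sense(): the state.
- get_image(name): name is "scene" or "side" or "wrist"; returns a dict with "pixels" (480x640x3 uint8, red, green, blue), "range_z" (480x640 float32, m along the optical axis (not along the pixel's ray), 0 where there is no reading), "fx", "fy", "cx", "cy" (pixels), "world_to_cam" (4x4, takes a point from world to camera coordinates). Camera axes: x right, y down, z forward; pixel columns grow to the right and rows downward; lengths in m; the calibration is good to about 2 mm. A picture is of the moment at which its call begins.
A pose or a line that the arm cannot do raises IKError and nothing moves.
- hand_in(): hands the job in; it is judged then, once.
The state is a dict: "clock": time; "qpos": joint angles; "joint_velocities": joint speeds; "tau": joint torques, N m; "tool_pos": TCP position; "orientation": TCP orientation; "contact_force": force on the tool from outside, world axes, zero at the start; "moment": the same for the moment, N m; "opening": finger opening in m; "gripper_force": force on a finger pad.
Only numpy, scipy, OpenCV 4.12 (cv2) and the standard library are available. Lean on these libraries where they do the work, as an engineer would, in place of code of your own. Each camera call takes 0.05 s, during which the arm holds its last target. There are 200 camera calls.

### The job

Stand the two steel pump sleeves from the blue mat upright in the two empty cells of the wash cassette, one per cell, then swing the clear cover shut and only then push the orange-knobbed pin down through the hole in the cover's ear into the base until its collar is fully down on the ear. Finish with the gripper still on the pin's knob, pressing down hard enough that the springy red seal is squeezed and the cover is held fully shut for a colleague to clamp it: do not let go or ease off at the end. Leave the other parts on the table where they are.

Things in the scene. Friction and masses are not known exactly. Their poses are not given: they have to be found in the camera images.
- sleeve_a_mid (a point): a steel pump sleeve, a cylinder 34 mm across and 50 mm tall with a red band near its foot and a dark bore on top; the point is its centre, 25 mm above its foot, z along its axis. Three alike: two stand about 90 mm apart on the blue mat (4 mm thick), one stands already in a cell of the cassette; which is which changes
- sleeve_b_mid (a point): a steel pump sleeve, a cylinder 34 mm across and 50 mm tall with a red band near its foot and a dark bore on top; the point is its centre, 25 mm above its foot, z along its axis. Three alike: two stand about 90 mm apart on the blue mat (4 mm thick), one stands already in a cell of the cassette; which is which changes
- sleeve_c_mid (a point): a steel pump sleeve, a cylinder 34 mm across and 50 mm tall with a red band near its foot and a dark bore on top; the point is its centre, 25 mm above its foot, z along its axis. Three alike: two stand about 90 mm apart on the blue mat (4 mm thick), one stands already in a cell of the cassette; which is which changes
- cell_a (a point): the middle of the floor of one of the cassette's three cells, 4 mm above the table; axes as the cassette's. Cells are about 50 x 46 mm (x by y) inside, 54 mm apart along the cassette's x axis (a, b, c towards +x), with walls 4 mm thick whose tops are 20 mm above the table
- cell_b (a point): the middle of the floor of one of the cassette's three cells, 4 mm above the table; axes as the cassette's. Cells are about 50 x 46 mm (x by y) inside, 54 mm apart along the cassette's x axis (a, b, c towards +x), with walls 4 mm thick whose tops are 20 mm above the table
- cell_c (a point): the middle of the floor of one of the cassette's three cells, 4 mm above the table; axes as the cassette's. Cells are about 50 x 46 mm (x by y) inside, 54 mm apart along the cassette's x axis (a, b, c towards +x), with walls 4 mm thick whose tops are 20 mm above the table
- lid (a joint): opening of the cassette's clear cover, rad: 0 shut, 2.1 thrown back. Stiff hinge: it stays where left. A springy red seal strip, 5 mm proud on the rim along the ear side, holds the cover 0.06 to 0.08 ajar; about 5 N down on the cover's ear squeezes it to 0, and it springs back when let go
- hinge_mid (a point): middle of the cover's hinge (axis along x), 20 mm above the table, 36 mm to the +y side of the cell row; axes of the fixed cassette (base 172 x 72 x 20 mm, ear on its -y side). Shut, the cover lies 5 to 81 mm to the -y side of the hinge, 172 mm long in x, its flat roof 44 mm above the hinge; open, it stands up from the hinge, its roof facing +y
- lid_edge (a point): middle of the outer edge of the cover's roof, on its upper (outside) face, away from the hinge; 81 mm from the hinge along the cover, 44 mm above the hinge plane. It turns with the cover; its frame is the cassette's when the cover is shut
- lid_hole (a point): middle of the mouth, on the upper face, of the 14 mm hole in the cover's aluminium ear (40 mm wide, 6 mm thick, reaching 53 mm out from the cover's front wall); 119 mm from the hinge, 38 mm clear of the front wall. When the cover is shut it is straight above base_hole, 26 mm above the table
- base_hole (a point): middle of the mouth of the 14 mm upright hole in the base's ear (20 mm tall, 40 mm wide, hole right through to the table); 20 mm above the table, 83 mm to the -y side of the cell row's centre line; axes as the cassette's
- pin_knob (a point): the pin: centre of its orange knob (20 mm across, 42 mm tall), z up. Below it a steel collar (26 mm across, 4 mm thick) and a shaft 10 mm across, 24 mm long, with a tapered end. The collar's underside is 25 mm and the tip 49 mm below this point. It starts upright in the block's hole, collar on the block's top, and pulls freely straight up
- pin_tip (a point): centre of the pin's lower end; z up along the pin
- block: aluminium parking block for the pin, 50 x 50 x 30 mm, fixed to the table; origin at the centre of its underside
- wingnut_1: a steel wing nut, about 45 x 28 x 29 mm, between the mat and the far edge; stands by, to be left alone; origin at the middle of its underside
- wingnut_2: a steel wing nut, about 45 x 28 x 29 mm, nearer the robot; stands by, to be left alone; origin at the middle of its underside
- washer: a flat steel ring, 44 mm across, 7 mm thick; stands by, to be left alone; origin at the middle of its underside
- tub: a white plastic tub, 84 mm across, 95 mm tall; stands by, to be left alone; origin at the middle of its underside
- reducer: a steel cone-shaped pipe reducer, 68 mm across at the foot, 116 mm tall; stands by, to be left alone; origin at the middle of its underside
- spanner: a steel spanner 200 mm long, lying flat; stands by, to be left alone
There are look-alikes about, which are no part of the job. Leave any purple or yellow look-alike of the part that bears pin_knob alone.

How it is judged:
By the outcome, as a careful person would: the job done as asked, in the order asked, and still so for the second after the job is handed in, while the arm keeps its last pose, push and grip.
It also fails if it takes over 72 s, if anything falls off the work surface, if the arm or the gripper's body presses on something with over 40 N, if the wrist force passes 120 N, or if a joint passes its speed limit or range.

## Working session

There is one attempt and no reset: what is moved stays moved. The work goes in short steps, each a Python script; the robot and the scene stay as the last script left them, time stands still between calls to the robot, and variables do not carry over. Pictures are saved under pics/ and viewed, at most 10 in all, crops included, and the job is handed in when it is done.

```bash
mkdir -p pics; ls; python3 - <<'E'
from station import *
import cv2,numpy as np
print(sense(), grip_point_offset)
for n in("scene","side","wrist"):
    d=get_image(n); np.savez(f"{n}0.npz",**d); cv2.imwrite(f"pics/{n}0.png",d["pixels"][:,:,::-1]); print(n,d["fx"],d["cx"],d["cy"],np.round(np.linalg.inv(d["world_to_cam"]),3).tolist(),(d["range_z"]>0).mean())
E
```

```text
pics
{'clock': 0.0, 'qpos': array([-1.33556872e+00,  1.24489278e-01,  1.65168428e+00, -1.12782378e-05,
        1.36748897e+00, -8.25908400e-02]), 'joint_velocities': array([ 0.00169637,  0.00045618, -0.00018407, -0.00030091,  0.00026476,
        0.00128095]), 'tau': array([-4.49730442e-04, -4.23615038e+01, -3.65456200e+01, -1.20313775e-04,
        7.00328834e-03, -1.99303418e-05]), 'tool_pos': array([ 0.20295358, -0.61685781,  0.23005718]), 'orientation': array([-3.09997249e+00, -4.96806696e-01,  2.65019251e-04]), 'contact_force': array([-0.6920965 , -0.37682117, -0.74906216]), 'moment': array([-6.51751345e-03,  4.02448006e-05, -2.82681573e-02]), 'gripper_force': 0.0, 'opening': 0.08517924554000036} 0.0187
scene 521.9741396738667 316.7286139623535 244.89925632148584 [[0.315, 0.676, -0.666, 1.3], [0.949, -0.214, 0.232, -0.283], [0.014, -0.705, -0.709, 0.862], [0.0, 0.0, 0.0, 1.0]] 0.995908203125
side 546.2759417851897 320.38690071029293 240.25145319109987 [[-0.763, -0.39, 0.516, -0.192], [-0.646, 0.465, -0.605, 0.849], [-0.004, -0.795, -0.606, 0.947], [0.0, 0.0, 0.0, 1.0]] 0.9960872395833333
wrist 421.2373198274348 322.28652222876195 227.56715321195708 [[0.312, -0.902, -0.297, 0.28], [-0.95, -0.297, -0.095, -0.593], [-0.003, 0.312, -0.95, 0.373], [0.0, 0.0, 0.0, 1.0]] 0.9959602864583333
```

View pics/scene0.png

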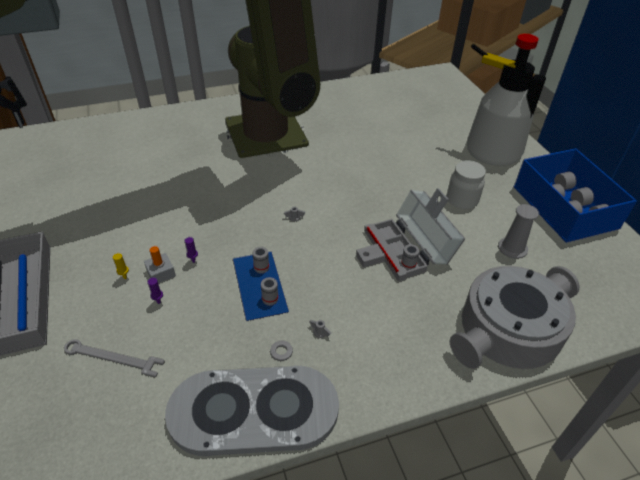

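View pics/side0.png

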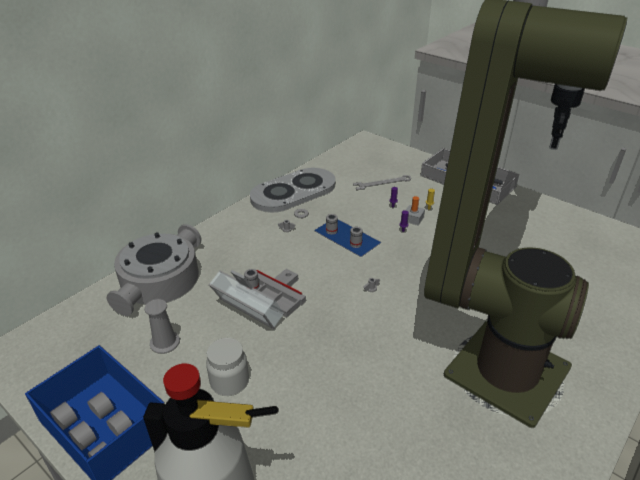

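The scene view shows the sleeves on the mat at about (261,258) and (269,290), the orange pin at (156,257), and the cassette around (400,250). The cover is thrown back and one sleeve stands in the cell at about (411,255). Purple and yellow look-alikes stand around the pin.

```bash
cat > h.py <<'E'
from station import *
import cv2,numpy as np
from scipy.spatial.transform import Rotation as R
def cloud(d):
    z=d["range_z"].astype(float); v,u=np.indices(z.shape)
    p=np.stack([(u-d["cx"])/d["fx"]*z,(v-d["cy"])/d["fy"]*z,z],-1)
    T=np.linalg.inv(d["world_to_cam"]); return p@T[:3,:3].T+T[:3,3]
def ray(d,u,v,z):
    T=np.linalg.inv(d["world_to_cam"]); r=T[:3,:3]@[(u-d["cx"])/d["fx"],(v-d["cy"])/d["fy"],1]; return T[:3,3]+r*(z-T[2,3])/r[2]
def hsv(d): return cv2.cvtColor(d["pixels"],cv2.COLOR_RGB2HSV)
def down(yaw):  # tool z down, tool y axis (closing) at world angle yaw
    y=np.array([np.cos(yaw),np.sin(yaw),0]); z=np.array([0,0,-1.]); return R.from_matrix(np.stack([np.cross(y,z),y,z],1)).as_rotvec()
E
python3 - <<'E'
from h import *
for n in("scene","side"):
    d=dict(np.load(n+"0.npz")); P=cloud(d); H=hsv(d); 
    x0=(P[...,2]>-.02)&(P[...,2]<.15)&(P[...,0]>.25)&(P[...,0]<1)&(abs(P[...,1])<.6)
    masks={"orange":(H[...,0]>6)&(H[...,0]<16)&(H[...,1]>180)&(H[...,2]>90),"red":((H[...,0]<5)|(H[...,0]>174))&(H[...,1]>120)&(H[...,2]>60),"blue":(H[...,0]>100)&(H[...,0]<120)&(H[...,1]>150)&(H[...,2]>50)}
    for k,m in masks.items():
        N,L,S,C=cv2.connectedComponentsWithStats((m&x0).astype(np.uint8))
        for i in range(1,N):
            if S[i,4]>8:
                q=P[L==i]; print(n,k,S[i],np.round(np.median(q,0),3),np.round(q.min(0),3),np.round(q.max(0),3))
d=dict(np.load("scene0.npz")); P=cloud(d)
for u,v in[(261,253),(269,283),(411,247),(368,255),(438,196),(160,270),(375,228),(420,274),(404,195),(462,238)]: print(u,v,np.round(P[v,u],3))
E
```

```text
scene orange [150 247   9  18  97] [ 0.475 -0.358  0.07 ] [ 0.462 -0.365  0.036] [ 0.479 -0.348  0.079]
scene red [367 227  32  45 132] [0.568 0.128 0.024] [0.493 0.121 0.017] [0.64  0.136 0.029]
scene red [404 265  11   3  11] [0.629 0.166 0.014] [0.624 0.156 0.009] [0.633 0.179 0.018]
scene red [256 266  12   4  14] [ 0.537 -0.144  0.016] [ 0.533 -0.156  0.013] [ 0.543 -0.132  0.019]
scene red [266 297  12   5  13] [ 0.63  -0.146  0.015] [ 0.623 -0.158  0.012] [ 0.631 -0.133  0.017]
scene blue [ 514  157   79   85 2589] [0.575 0.562 0.051] [ 0.439  0.555 -0.001] [0.662 0.6   0.094]
scene blue [ 234  252   54   68 1770] [ 0.579 -0.172  0.004] [ 0.476 -0.206 -0.001] [ 0.657 -0.111  0.025]
side orange [412 197   6  14  64] [ 0.466 -0.35   0.06 ] [ 0.459 -0.366  0.038] [ 0.477 -0.343  0.08 ]
side red [257 270  45  24  92] [0.557 0.127 0.024] [0.489 0.12  0.018] [0.636 0.135 0.031]
side blue [316 221  64  35 665] [ 0.56  -0.148  0.003] [ 0.477 -0.202 -0.003] [ 0.655 -0.108  0.011]
side blue [  82  346   82   77 2545] [0.592 0.57  0.026] [ 0.441  0.561 -0.001] [0.66  0.6   0.095]
261 253 [ 0.527 -0.141  0.053]
269 283 [ 0.614 -0.146  0.053]
411 247 [ 1.3   -0.283  0.862]
368 255 [0.573 0.092 0.019]
438 196 [0.548 0.258 0.129]
160 270 [ 0.486 -0.355  0.027]
375 228 [0.498 0.14  0.022]
420 274 [ 0.643  0.19  -0.004]
404 195 [0.389 0.268 0.004]
462 238 [0.642 0.276 0.082]
```

```bash
python3 - <<'E'
from h import *
for n,p in(("pin",(.46,-.355,.25)),("mat",(.56,-.145,.22)),("cas",(.56,.15,.27))):
    goto(p,down(-np.pi/2)); d=get_image("wrist"); np.savez(f"w_{n}.npz",**d); cv2.imwrite(f"pics/w_{n}.png",d["pixels"][:,:,::-1])
    print(n,sense()["clock"],sense()["qpos"].round(2),sense()["tool_pos"].round(4),np.linalg.inv(d["world_to_cam"])[:3,3])
E
```

```text
pin 1.575 [-0.75 -0.04  1.79 -0.    1.39  0.82] [ 0.4595 -0.3558  0.2499] [ 0.5406475  -0.35677909  0.39302305]
mat 2.5583 [-0.35 -0.03  1.82 -0.    1.34  1.22] [ 0.5599 -0.1465  0.2204] [ 0.64087122 -0.14718806  0.3633494 ]
cas 3.7583 [ 0.17 -0.05  1.77 -0.    1.43  1.74] [0.5602 0.1486 0.2695] [0.64120536 0.14767762 0.41274205]
```

View pics/w_cas.png

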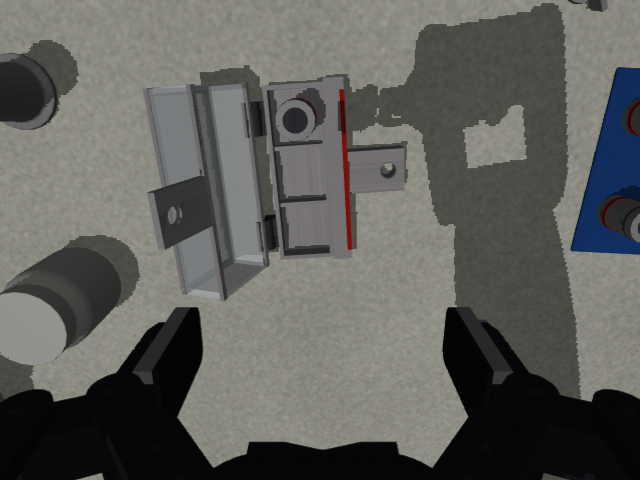

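View pics/w_pin.png

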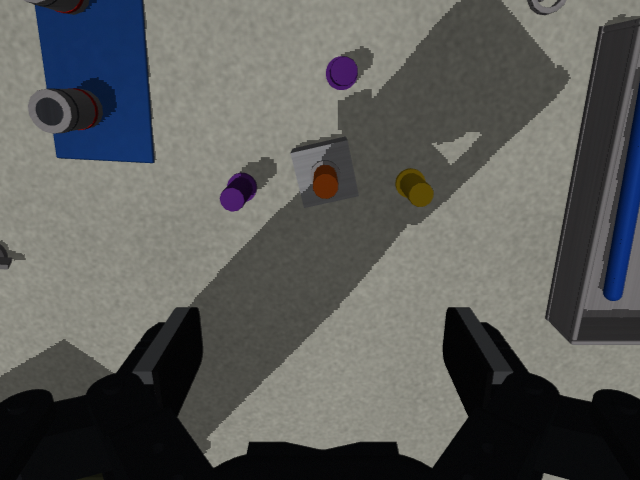

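View pics/w_mat.png

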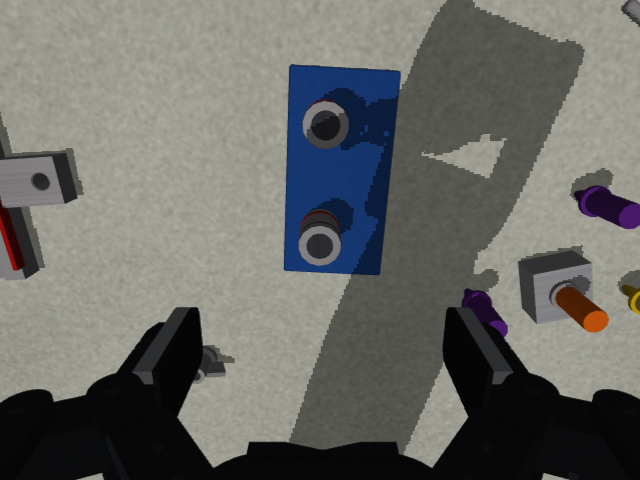

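The cassette view shows an occupied far cell (c) at (296,120) and empty cells at (303,170) and (305,222). The base hole is at (388,170) and the cover ear hole at (174,214). The pin view has the orange knob at (326,182), and the mat view has sleeve tops at (325,124) and (319,245).

```bash
python3 - <<'E'
from h import *
def top(P,m,name):
    N,L,S,C=cv2.connectedComponentsWithStats(m.astype(np.uint8))
    for i in range(1,N):
        if S[i,4]>60:
            q=P[L==i]; (c,r)=cv2.minEnclosingCircle(q[:,:2].astype(np.float32)); print(name,S[i][:2],S[i][4],np.round(c,4),round(r,4),"mean",np.round(q.mean(0),4))
d=dict(np.load("w_mat.npz"));P=cloud(d);m=(P[...,2]>.047)&(P[...,2]<.06)
m[300:]=0; top(P,m,"mat")
for f in("pin","mat"):
    d=dict(np.load(f"w_{f}.npz"));P=cloud(d);H=hsv(d);m=(H[...,0]>5)&(H[...,0]<18)&(H[...,1]>170)&(P[...,2]>.07); m[340:]=0; top(P,m,f+" pin")
d=dict(np.load("w_cas.npz"));P=cloud(d);H=hsv(d)
m=(P[...,2]>.047)&(P[...,2]<.06); m[:,:270]=0;m[:,330:]=0;m[:80]=0;m[300:]=0; top(P,m,"cas sleeve")
m=((H[...,0]<5)|(H[...,0]>174))&(H[...,1]>120); m[:,:338]=0;m[:,360:]=0
q=P[m];A=np.polyfit(q[:,0],q[:,1],1);print("seal",np.median(q,0),q.min(0),q.max(0),"yaw",np.degrees(np.arctan(A[0])))
hb=(cv2.cvtColor(d["pixels"],cv2.COLOR_RGB2GRAY)<75).astype(np.uint8)
N,L,S,C=cv2.connectedComponentsWithStats(hb[155:185,370:403])
for i in range(1,N):
    if S[i,4]>15: print("hole",S[i],C[i]+[370,155],ray(d,*(C[i]+[370,155]),.02))
# ear outline at z~.02
m=(abs(P[...,2]-.02)<.004); m[:,:352]=0; m[:,420:]=0; m[:140]=0;m[200:]=0
r=cv2.minAreaRect(P[m][:,:2].astype(np.float32)); print("ear",r)
# base outline
m=(P[...,2]>.012)&(P[...,2]<.03); m[:,:268]=0;m[:,420:]=0;m[:70]=0;m[265:]=0
q=P[m];print("base x",np.percentile(q[:,0],[.2,99.8]))
for u,v in[(303,170),(305,222),(303,142),(303,195),(160,200),(155,225),(152,245),(185,190)]: print(u,v,P[v,u].round(4))
E
```

```text
mat [302 100] 1761 [ 0.6165 -0.1494] 0.0171 mean [ 0.6168 -0.1494  0.0545]
mat [599 196] 313 [ 0.5535 -0.3703] 0.0101 mean [ 0.5559 -0.3649  0.0536]
mat [299 222] 1446 [ 0.5246 -0.1448] 0.0173 mean [ 0.5258 -0.1449  0.0542]
mat [564 293] 118 [ 0.4756 -0.3571] 0.0081 mean [ 0.4783 -0.3559  0.0519]
pin pin [313 172] 520 [ 0.5005 -0.3585] 0.0403 mean [ 0.4712 -0.3586  0.0787]
mat pin [578 306] 574 [ 0.553  -0.2573] 0.141 mean [ 0.4716 -0.3564  0.0759]
cas sleeve [275  99] 1333 [0.6167 0.1702] 0.017 mean [0.617  0.1701 0.0545]
seal [0.57144309 0.1264278  0.02540167] [ 0.49105618  0.11822506 -0.00076466] [0.64120536 0.14767762 0.41274205] yaw 3.975671803314976
hole [11 10 15 13 97] [388.63917526 172.59793814] [0.56613759 0.08539303 0.02      ]
ear ((0.5679959058761597, 0.09584140032529831), (0.040344253182411194, 0.04985937476158142), 3.4480531215667725)
base x [0.47944106 0.65015059]
303 170 [0.5659 0.1667 0.0046]
305 222 [0.5127 0.1655 0.0048]
303 142 [0.5929 0.1662 0.0053]
303 195 [0.6412 0.1477 0.4127]
160 200 [0.5706 0.2564 0.1392]
155 225 [0.5541 0.2607 0.1423]
152 245 [ 4.862e-01  3.261e-01 -1.000e-04]
185 190 [0.5723 0.2464 0.117 ]
```

```bash
python3 - <<'E'
from h import *
yaw=np.radians(3.5)-np.pi/2; o=down(yaw)
ex=np.array([np.cos(yaw+np.pi/2),np.sin(yaw+np.pi/2)]); b=np.array([.5625,.1685])
for s,c in(((.6165,-.1494),b),((.5246,-.1448),b-.054*ex)):
    grip(.06,40); goto([*s,.12],down(-np.pi/2)); move_straight([*s,.0255],velocity=.2)
    g=grip(.02,40); st=sense(); print(st["opening"],st["gripper_force"],st["tool_pos"],st["contact_force"].round(1))
    move_straight([*s,.13],velocity=.25)
    goto([*c,.13],o); move_straight([*c,.05],velocity=.2); move_straight([*c,.027],velocity=.06)
    st=sense(); print(st["opening"],st["contact_force"].round(1))
    grip(.043); move_straight([*c,.13],velocity=.2)
grip(.085)
goto([.55,.13,.27],down(-np.pi/2)); d=get_image("wrist"); np.savez("w_cas2.npz",**d); cv2.imwrite("pics/w_cas2.png",d["pixels"][:,:,::-1]); print(sense()["clock"])
E
```

```text
0.03258704300684003 40.05140662193298 [ 0.61835394 -0.14980801  0.0281534 ] [0.  1.3 5.6]
0.03268375814348759 [-0.4 -0.6  3.6]
0.032947088873839146 40.02942502498627 [ 0.52635751 -0.14526044  0.0277717 ] [0.3 0.7 5.3]
0.03260990002672063 [-1.3  0.8  3.9]
17.6417
```

View pics/w_cas2.png

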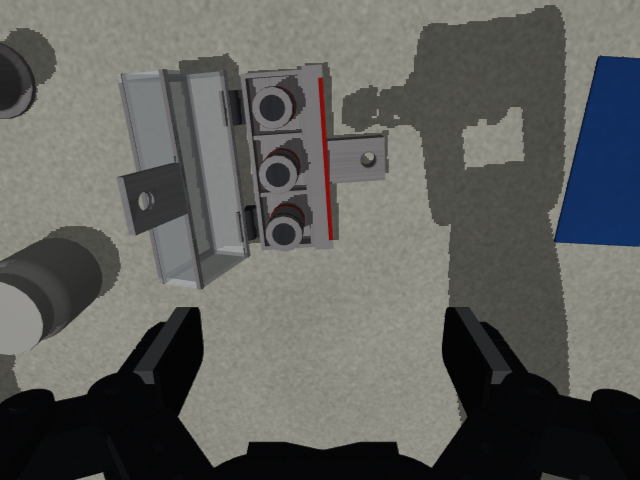

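All three sleeves stand in their cells at (272,107), (279,172) and (285,228). Next I'll shut the cover by pushing its ear around from behind.

```bash
python3 - <<'E'
from h import *
d=dict(np.load("w_cas2.npz"));P=cloud(d)
for u,v in[(272,93),(279,158),(285,218)]: print(P[v,u].round(3))
yaw=np.radians(3.5)-np.pi/2; o=down(yaw); ey=np.array([-.061,.998]); H=np.array([.5603,.2044])
W=lambda y,z:[*(H+ey*y),z]
grip(0,40); goto(W(.118,.24),o); move_straight(W(.118,.117),velocity=.2)
def rep(k):
    s=sense(); print(k,s["clock"],s["tool_pos"].round(4),s["contact_force"].round(1)); return s["contact_force"]
rep("start"); move_straight(W(.05,.117),velocity=.12); rep(1); move_straight(W(.0024,.115),velocity=.12); rep(2)
s=.105
for t in [75,65,55,45,35,25,17,10,6,4]:
    t=np.radians(t); y=-s*np.cos(t)+.021*np.sin(t); z=.02+s*np.sin(t)+.021*np.cos(t)-.015
    move_straight(W(y,z),velocity=.1); f=rep(round(t,2))
    if np.linalg.norm(f)>30: print("STOP"); break
d=get_image("scene"); np.savez("s1.npz",**d); c=cv2.resize(d["pixels"][140:300,300:500],None,fx=3,fy=3); cv2.imwrite("pics/s1.png",c[:,:,::-1])
E
```

```text
[0.628 0.17  0.055]
[0.575 0.166 0.055]
[0.522 0.162 0.054]
start 19.975 [0.5542 0.322  0.1186] [ 0.3 -0.   0.2]
1 20.6917 [0.5572 0.2541 0.1171] [-0.3 -0.  -0.4]
2 21.2417 [0.5599 0.2065 0.1146] [ 0.8  0.4 -0.1]
1.31 21.4917 [0.5603 0.1972 0.1112] [-0.6 -0.5 -0.4]
1.13 21.825 [0.5617 0.1785 0.1088] [-1.  -0.6  0.7]
0.96 22.1583 [0.5627 0.1608 0.1027] [-0.5 -0.5 -0.4]
0.79 22.4917 [0.5635 0.1443 0.0934] [0.7 0.5 1. ]
0.61 22.825 [0.5642 0.1299 0.0815] [ 0.8 -0.5  0. ]
0.44 23.1583 [0.5648 0.1177 0.0673] [0.3 1.  0.2]
0.3 23.4583 [0.5653 0.1099 0.0547] [-0.3 -0.3 -0.4]
0.17 23.7417 [0.5657 0.1045 0.0429] [-0.1  0.1  0.8]
0.1 23.9917 [0.5661 0.1022 0.0363] [ 0.2  0.1 -0.1]
0.07 24.2417 [0.5667 0.1013 0.0333] [0.6 0.6 0.3]
```

View pics/s1.png

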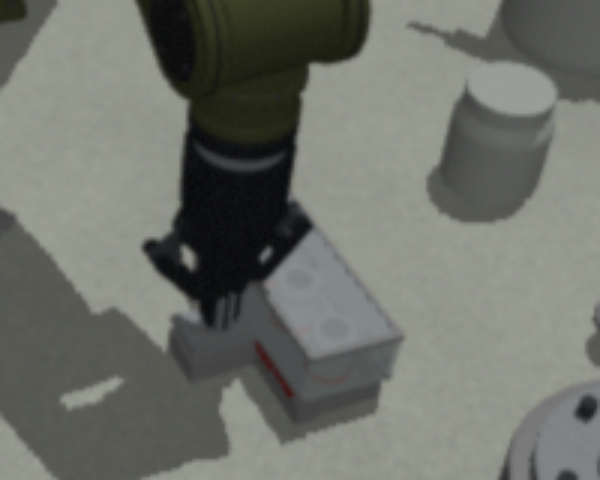

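The cover is down nearly onto its seal. I'll press lightly, back off, then look at the ear hole and the pin from close by.

```bash
python3 - <<'E'
from h import *
p=sense()["tool_pos"]
for z in(.030,.027):
    move_straight([p[0],p[1],z],velocity=.04); s=sense(); print(s["tool_pos"],s["contact_force"].round(1))
move_straight([p[0],p[1],.13],velocity=.2); grip(.06)
for n,q in(("hole",(.53,.086,.16)),("pin2",(.435,-.357,.17))):
    goto(q,down(-np.pi/2)); pause(.3); d=get_image("wrist"); np.savez(f"w_{n}.npz",**d); cv2.imwrite(f"pics/w_{n}.png",d["pixels"][:,:,::-1]); s=sense(); print(s["clock"],s["tool_pos"])
cv2.imwrite("pics/both.png",np.hstack([cv2.imread("pics/w_hole.png")[:,120:520],cv2.imread("pics/w_pin2.png")[:,120:520]]))
E
```

```text
[0.56685073 0.10117336 0.03026577] [ 0.4 -1.6  2.5]
[0.56699094 0.10105204 0.02731007] [ 0.8 -3.1  3.8]
26.725 [0.5299519  0.08610822 0.1591975 ]
28.7333 [ 0.43529766 -0.35660098  0.17000269]
```

View pics/both.png

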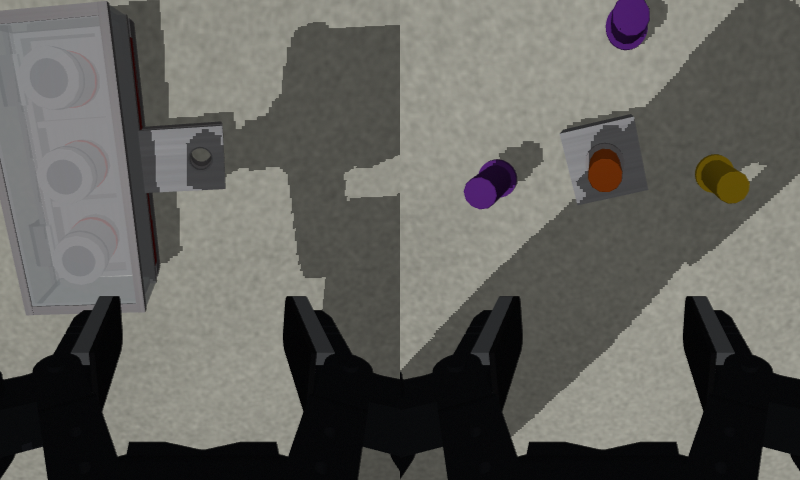

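The left crop shows the ear hole at about (201,156), full-image (321,156). The right crop shows the knob top at about (605,172), full-image (325,172).

```bash
python3 - <<'E'
from h import *
d=dict(np.load("w_pin2.npz"));P=cloud(d);H=hsv(d);m=(H[...,0]>5)&(H[...,0]<18)&(H[...,1]>170); m[:140]=0;m[205:]=0;m[:,290:355]&=True;m[:,:290]=0;m[:,355:]=0
q=P[m]; print("z",np.percentile(q[:,2],[1,50,99])); 
t=q[(q[:,2]>.0735)&(q[:,2]<.085)];c,r=cv2.minEnclosingCircle(t[:,:2].astype(np.float32));print("knob",c,r,t.mean(0),len(t))
for n in("w_pin","scene0","side0"):
    e=dict(np.load(n+".npz"));Q=cloud(e);h=hsv(e);mm=(h[...,0]>5)&(h[...,0]<18)&(h[...,1]>170)&(Q[...,2]>.073)&(Q[...,2]<.085)&(abs(Q[...,0]-.47)<.03)&(abs(Q[...,1]+.357)<.03);t=Q[mm];c,r=cv2.minEnclosingCircle(t[:,:2].astype(np.float32));print(n,c,r,len(t))
d=dict(np.load("w_hole.npz"));P=cloud(d);g=cv2.cvtColor(d["pixels"],cv2.COLOR_RGB2GRAY)
w=P[145:172,306:340]; print(np.round(w[::3,::3,2]*1000).astype(int)); print(g[145:172:2,306:340:2])
m=(P[...,2]>.026)&(P[...,2]<.04);m[:,:265]=0;m[:,360:]=0;m[:110]=0;m[205:]=0
print("ear",cv2.minAreaRect(P[m][:,:2].astype(np.float32)),np.percentile(P[m][:,2],[2,50,98]))
for z in(.026,.034): print(ray(d,321,156.5,z))
E
```

```text
z [0.03875854 0.07618936 0.07803634]
knob (0.46992188692092896, -0.358898401260376) 0.010039317421615124 [ 0.47025297 -0.35877178  0.07640275] 919
w_pin (0.47013288736343384, -0.35875898599624634) 0.009933564811944962 501
scene0 (0.469420462846756, -0.356001079082489) 0.008928175084292889 40
side0 (0.46633124351501465, -0.3506254255771637) 0.0058228871785104275 9
[[35 34 35 33 35 34 35 34 34 35 36 34]
 [32 33 35 34  0  1 34 34 35 34 35 36]
 [35 34 33  1  1  0  0  0 34 35 35 35]
 [34 32  1  1  1  0  1  0 33 35 36 36]
 [33 34  9  1  2  1  1  0  7 35 34 35]
 [34 32 19  6  1  0  0  4 17 34 36 35]
 [32 34 20 18 10  8  9 16 29 36 35 35]
 [34 35 34 20 21 20 20 21 36 36 35 36]
 [34 34 34 33 31 32 34 35 35 35 35 36]]
[[127  70  70  69  71  70  70  70  69  70  70  70  70  70  69  70  69]
 [126  69  69  69  69  60  51  50  51  65  68  67  67  67  67  67  67]
 [123  67  67  60  55  80  82  82  82  76  51  65  67  68  67  68  67]
 [124  69  61  64  78  82  84  84  80  78  80  62  65  68  69  68  67]
 [125  66  51  76  76  78  81  82  79  81  83  83  52  66  65  66  66]
 [119  62  43  64  77  75  78  81  83  83  85  85  67  61  66  66  67]
 [121  57  44  40  79  76  79  83  82  82  83  80  39  58  65  64  64]
 [119  56  47  37  43  71  79  81  82  81  76  42  40  56  66  65  65]
 [119  61  43  51  39  41  46  63  63  51  42  38  51  58  65  65  65]
 [118  64  48  59  50  39  42  41  42  41  40  50  54  63  66  67  67]
 [122  66  61  45  59  55  43  41  41  45  57  50  61  67  66  66  66]
 [123  66  66  62  48  53  59  58  58  58  51  59  63  65  65  65  64]
 [120  65  65  65  62  55  49  46  45  53  60  64  65  65  64  64  65]
 [117  65  65  65  66  65  64  63  64  65  66  66  66  65  66  67  67]]
ear ((0.5632166862487793, 0.09768570959568024), (0.04928513243794441, 0.05342555418610573), 3.9560537338256836) [0.03088032 0.03363435 0.03611516]
[0.56874241 0.08606315 0.026     ]
[0.56997088 0.08603341 0.034     ]
```

```bash
python3 - <<'E'
from h import *
o=down(-np.pi/2); k=(.4701,-.3588)
grip(.05,80); goto([*k,.12],o); move_straight([*k,.039],velocity=.15); pause(.3); print(sense()["tool_pos"])
grip(.01,80); s=sense(); print(s["opening"],s["gripper_force"],s["tool_pos"],s["contact_force"].round(1))
move_straight([*k,.12],velocity=.15); goto([.5693,.0855,.14],o); pause(.4)
d=get_image("wrist"); np.savez("w_held.npz",**d); s=sense(); print(s["clock"],s["tool_pos"],s["opening"],s["contact_force"].round(1))
P=cloud(d);H=hsv(d);m=(H[...,0]>5)&(H[...,0]<18)&(H[...,1]>170); N,L,S,C=cv2.connectedComponentsWithStats(m.astype(np.uint8))
for i in range(1,N):
    if S[i,4]>40: print(S[i],C[i],np.median(P[L==i],0),P[L==i].min(0),P[L==i].max(0))
e=get_image("side"); cr=cv2.resize(e["pixels"][180:330,200:400],None,fx=2,fy=2)
cv2.imwrite("pics/held.png",np.hstack([d["pixels"][90:,130:530],np.pad(cr,((0,90),(0,0),(0,0)))])[:,:,::-1])
E
```

```text
[ 0.47059645 -0.35925636  0.04004741]
0.01820426889093809 78.03142189979553 [ 0.47036772 -0.35896562  0.03940276] [-0.8 -0.   3.3]
33.5417 [0.56932958 0.08525837 0.13999733] 0.01828227385277524 [-0.1  0.8 -0.6]
[ 292  285   62  116 5981] [322.18157499 345.16502257] [0.57559255 0.08418607 0.17452351] [0.55879034 0.07485377 0.13481083] [0.65034687 0.09325491 0.28311721]
```

View pics/held.png

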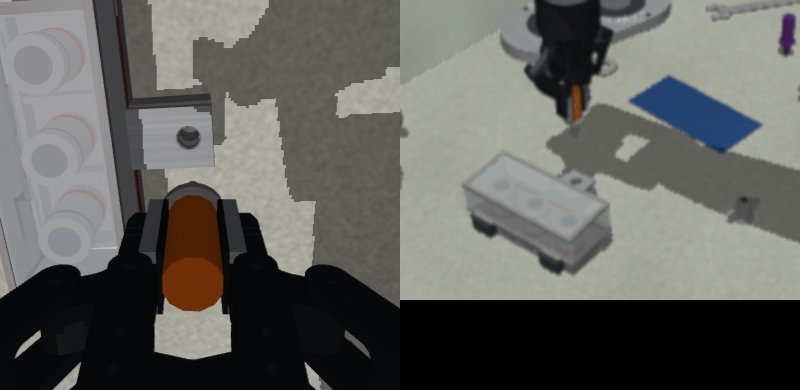

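The pin hangs upright in the grip with its knob at about (192,230) in the left crop. The ear hole is at (189,137), full-image (319,227).

```bash
python3 - <<'E'
from h import *
for n,(r0,r1,c0,c1) in(("held",(210,245,300,338)),("hole",(142,174,304,338))):
    d=dict(np.load(f"w_{n}.npz"));P=cloud(d); m=np.zeros(P.shape[:2],np.uint8); m[r0:r1,c0:c1]=P[r0:r1,c0:c1,2]<.0285
    N,L,S,C=cv2.connectedComponentsWithStats(m); i=1+S[1:,4].argmax(); cc=np.argwhere(L==i)[:,::-1].astype(np.float32); (u,v),wh,a=cv2.fitEllipse(cv2.convexHull(cc.astype(np.int32)))
    print(S[i],u,v,wh,ray(d,u,v,.0345)); h=ray(d,u,v,.0345)
    if n=="held": print("diff knob y - hole y:", .0841-h[1]); 
E
```

```text
[308 217  22  18 307] 318.71820068359375 225.64898681640625 (18.0562686920166, 21.224693298339844) [0.56976504 0.0864219  0.0345    ]
diff knob y - hole y: -0.0023219000201666756
[310 148  22  21 338] 320.33282470703125 157.97439575195312 (20.116580963134766, 21.095457077026367) [0.56911438 0.08645563 0.0345    ]
```

```bash
python3 - <<'E'
from h import *
x,y=.5696,.0871
move_straight([x,y,.075],velocity=.1); pause(.3)
for z in(.07,.066,.062,.058,.054,.050,.047,.044,.041,.038,.036):
    move_straight([x,y,z],velocity=.04); s=sense(); f=s["contact_force"]; print(z,s["clock"],s["tool_pos"].round(4),f.round(1),s["opening"].round(4))
    if f[2]>14 or np.hypot(*f[:2])>8: print("STOP"); break
E
```

```text
Traceback (most recent call last):
AttributeError: 'float' object has no attribute 'round'
```

```bash
python3 - <<'E'
from h import *
x,y=.5696,.0871
for z in(.07,.066,.062,.058,.054,.050,.047,.044,.041,.038,.036):
    move_straight([x,y,z],velocity=.04); s=sense(); f=s["contact_force"]; print(z,s["clock"],s["tool_pos"].round(4),f.round(1),round(s["opening"],4))
    if f[2]>14 or np.hypot(*f[:2])>8: print("STOP"); break
E
```

```text
0.07 35.2167 [0.5697 0.0871 0.0701] [-0.9  0.7 -1.2] 0.0181
0.066 35.4667 [0.5692 0.0871 0.0655] [ 0.1 -0.6 -0.6] 0.0179
0.062 35.7167 [0.5693 0.0871 0.0615] [ 0.3 -0.5 -1.4] 0.0181
0.058 35.9667 [0.5693 0.0871 0.0576] [ 0.3 -0.8 -0.6] 0.0184
0.054 36.2167 [0.5693 0.0871 0.0536] [ 0.4  0.5 -0.9] 0.0182
0.05 36.4667 [0.5693 0.0871 0.0496] [-0.9  0.3 -2.1] 0.0185
0.047 36.7167 [0.5694 0.0871 0.0467] [ 0.2 -0.3 -1.7] 0.0182
0.044 36.9667 [0.5696 0.0871 0.0439] [-0.1 -0.3 -1.6] 0.0182
0.041 37.2167 [0.5699 0.087  0.0412] [ 0.9 -0.6  0.8] 0.0181
0.038 37.4667 [0.5701 0.0869 0.0382] [ 1.3 -1.2  1.2] 0.0185
0.036 37.7167 [0.57   0.087  0.0361] [ 1.4 -2.3  2.2] 0.0182
```

```bash
python3 - <<'E'
from h import *
grip(.01,110)
x,y=.5698,.087
for z in np.arange(.035,.020,-.001):
    move_straight([x,y,z],velocity=.03); pause(.15); s=sense(); f=s["contact_force"]; print(z.round(4),s["clock"],s["tool_pos"].round(4),f.round(1),round(s["opening"],4))
    if f[2]>20 or np.hypot(*f[:2])>12: print("STOP"); break
pause(.3)
d=get_image("wrist");P=cloud(d);e=get_image("side"); cr=cv2.resize(e["pixels"][180:330,200:400],None,fx=2,fy=2); sc=cv2.resize(get_image("scene")["pixels"][190:290,330:470],None,fx=2.8,fy=2.8)[:300]
pad=np.zeros((300,400,3),np.uint8); sc2=pad.copy(); sc2[:sc.shape[0],:sc.shape[1]]=sc[:,:400]
cv2.imwrite("pics/fin.png",np.vstack([np.hstack([cr,sc2]),cv2.resize(d["pixels"],(400,300))[:, :].repeat(1,0) if 0 else np.hstack([cv2.resize(d["pixels"],(400,300)),pad])])[:,:,::-1])
print(sense()["contact_force"])
E
```

```text
0.035 38.3333 [0.5699 0.087  0.0354] [ 0.2 -1.9  5.7] 0.0177
0.034 38.7333 [0.57   0.087  0.0354] [-2.7 -2.2 10.1] 0.0176
0.033 39.1333 [0.5701 0.087  0.0353] [-6.  -2.1 16.7] 0.0178
0.032 39.5333 [0.5702 0.087  0.0352] [-7.9 -2.1 21. ] 0.0175
STOP
[-8.46499994 -2.86799742 20.40025604]
```

View pics/fin.png

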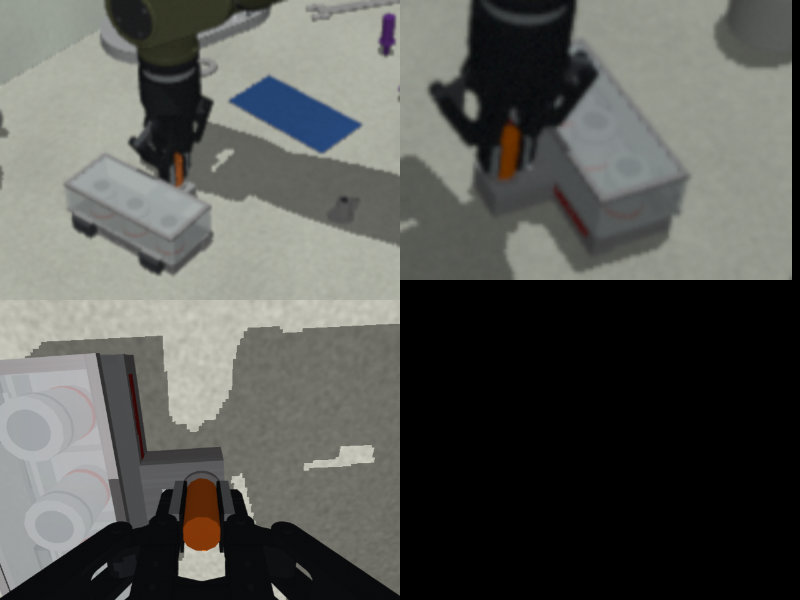

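The pin stopped dead at TCP z 0.0353 m, against 0.0354 m predicted for the collar fully down. The cover is shut and the arm is pressing with about 20 N.

```bash
python3 -c "
from station import *
print(sense()['contact_force']); print(hand_in())"
```

```text
[-8.46499994 -2.86799742 20.40025604]
the job is handed in; nothing more can be done
None
```

The job is handed in (no verdict came back): both sleeves stand in the two empty cells, the cover is shut, and the pin is seated with the gripper still on its knob, pressing down at about 20 N, at about 40 s of the 72 s allowed.

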